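# Let the waiting sleeves into the lever bin and ease its lid shut

### The job

Let the three spacer sleeves that wait on the chute roll into the lidded bin: with the fingertips, press the paddle of the bin's lever all the way down, so that the lid stands wide open, until all the sleeves have gone in. Then let the lever come up slowly under the fingers so that the lid settles fully shut without slamming, and take the hand away. Use only the lever: do not touch the lid or the sleeves, and leave the things standing round about where they are.

Things in the scene. Friction and masses are not known exactly. Their poses are not given: they have to be found in the camera images.
- bin: Grey metal bin fixed to the bench, box 150 (x) x 160 (y) mm, open rim 118 mm above the bench. Origin: at bench level under the box's centre. x points from the chute to the lid's hinge (away from the robot, turned up to 17 degrees), y left, z up. An aluminium chute, 69 mm wide, at y = +20 mm, slopes down to the front rim; it reaches out to x = -165, up to z = 165 mm. The lever is on the right (-y)
- lid (a joint): steel lid, 152 x 166 mm, about 0.35 kg, hinged on the far rim; rad: 0 shut, about 0.85 wide open (lever at its stop). Its upturned front lip holds the sleeves back until about 0.2 rad. A rod links it to the lever: it rises as the lever is pressed, turning 1.4 to 1.8 times as far. Nothing damps it: let go, it falls and slams (over 1.2 rad/s near shut is a slam)
- lid_front (a point): middle of the top edge of the lid's upturned front lip; shut, it is 142 mm above the bench
- lever (a joint): steel lever with its bearing on the bin's right-hand side; rad: 0 at rest (paddle up), 0.55 pressed down to its stop. It comes back up by the lid's weight (about 2 to 4 N at the paddle)
- paddle (a point): centre of the upper face of the lever's paddle, a rubber-faced plate 40 x 40 mm at the lever's front end. At rest 158 mm above the bench, tilted 15 degrees (near edge up), at (-163, -135, 158) mm in the bin's frame; at the stop about 88 mm above the bench, tilted 17 degrees the other way. It moves on an arc of 136 mm radius about lever_pivot. Bare bench below it
- lever_pivot (a point): point on the lever's axis of turning (which runs along the bin's y), straight behind the paddle: at (-45, -135, 90) mm in the bin's frame
- sleeve1: brass spacer sleeve, 22 mm diameter, 60 mm long, 60 g, loose; origin at its centre, its length along its own y. It waits lying across the chute, number 1 of 3 from the lid; inside the bin its centre is at 19 to 90 mm above the bench
- sleeve2: brass spacer sleeve, 22 mm diameter, 60 mm long, 60 g, loose; origin at its centre, its length along its own y. It waits lying across the chute, number 2 of 3 from the lid; inside the bin its centre is at 19 to 90 mm above the bench
- sleeve3: brass spacer sleeve, 22 mm diameter, 60 mm long, 60 g, loose; origin at its centre, its length along its own y. It waits lying across the chute, number 3 of 3 from the lid; inside the bin its centre is at 19 to 90 mm above the bench
- cup: bystander: small white open cup, 68 mm diameter, 38 mm high, loose, left of the bin; origin under its centre
- tape: bystander: roll of yellow tape lying flat, 62 mm diameter, 18 mm high, loose, right of the bin; origin under its centre
- calliper1: bystander: steel calliper lying flat, 170 x 48 x 12 mm, loose, left of the bin; origin under its centre
Things that resemble listed ones, but are neither listed nor needed, are in the scene too. What is shaped like the sleeve3 but orange or purple is not meant. Leave any turquoise look-alike of the sleeve1 alone.

How it is judged:
By the outcome, as a careful person would: the job done as asked, in the order asked, and still so for the second after the job is handed in, with the robot touching nothing.
It also fails if it takes over 38 s, if anything falls off the work surface, if the arm or the gripper's body presses on something with over 40 N, if the wrist force passes 120 N, or if a joint passes its speed limit or range.

### The arm

A 7-joint arm with a two-finger parallel gripper is mounted at the origin on a cart in front of the work surface, level with it; the furniture and walls round the work are solid. World frame = base frame: x ahead of the robot, y to its left, z up, the work surface at z = 0. Lengths are in mm, angles in rad, forces in N, time in s.
With the tool pointing down it reaches from about 400 to 925 mm from the base axis. Payload 4.1 kg.
Tool frame: the origin (TCP) lies midway between the tips of the shut fingers; the grasp point (between the pads) lies 19 mm behind it (env.hold_point_z is the distance from the TCP to the grasp point, in mm); x points along the fingers, y is the direction in which the jaws open and shut, and the axes are right-handed (so a half turn about x gives the same grasp; the last joint's range is limited). The gripper opens to 85 mm and grips with 20 to 120 N. Pads are 22 mm wide; open, the fingers measure 114 mm over their backs; the gripper's body (76 mm by 85 mm) begins 54 mm behind the grasp point. The pads swing forward as they close: fully open they stand 13 mm farther back than shut.
Start: joints at [-1.361, 0.398, 0.045, 1.537, -0.019, 1.207, -0.051], TCP at [197.524, 619.296, 231.347] pointing down, gripper open.
Joint ranges: [-2.82, 2.82], [-0.49, 2.23], [-1.37, 1.46], [0, 2.46], [-1.36, 4.5], [0.23, 2], [-2.94, 2.94]. Speed limits (rad/s): [2.57, 2.57, 3.14, 3.14, 3.14, 3.14, 3.14].

### API

Orientations are given as a rotation vector (axis times angle).
In Python, from plant import env, optics, look_for, silhouettes, pinpoint gives the robot as it stands.
- The arm moves only by the tool step_arm, never from a script. Its arguments are lists of equal length, an entry for each row: "translation": the shift along the tool's x, y, z in mm, a list of three; "dr": the turn, a rotation vector about the tool's x, y, z in degrees, a list of three; "hand": the finger opening in mm, from 0 to 85.4. A call has 1 to 8 rows; each row shifts and turns the pose as measured when the row begins, along the tool's axes as they then stand; what a row does not reach is not made up. A row lasts 1/10 s, in which the tool goes at most 50 mm and 8.59 degrees, less where a joint would pass 70% of its speed; a pose out of reach is approached as far as the arm can. A call with a gripper value outside its range is refused whole. The fingers move at their own pace and stop on an object; "newtons" is the grip in N (left out, the last holds). Time passes only in rows, so rows that do not move let the fingers close. It gives the time, the measured TCP pose, the force and the opening at its end, in the units of the state.
- env.read_state(): the state, without advancing time (a new reading comes with each control period).
- optics.read_camera(name): name is "side" or "top"; returns a dict with "color" (400x640x3 uint8, blue, green, red), "intrinsics" (3x3 intrinsics, pixels), "D" ([k1, k2, p1, p2, k3] as OpenCV has them; the pictures are not rectified), "cam_to_world" (4x4, takes a point from camera to world coordinates). Camera axes: x right, y up, looking along -z (the intrinsics and any distortion apply to the point x, -y, -z); pixel columns grow to the right and rows downward; lengths in mm; the calibration is good to about 2 mm. A picture is of the moment at which its call begins. There is no depth.
- env.close_job(): hands the job in, once; it reports no verdict.
Trained networks look in a picture, given as the dict that the camera call returned (one of the last four; its "shot" number tells which), for a name from the list of things; names that differ only in an ending like _2 or _b are one class to them, and where a whole thing is asked for, a point or a joint stands for the part that bears it (a point fixed in the world has none). Each returns a list of dicts, best first, with "score" (0 to 1); they miss things now and then, are a little off and sometimes report something else, mostly with a low value. They report only what shows in the picture. A call takes as long as a camera call. They do not tell look-alikes from the thing itself.
- look_for(query, picture): "point" ([x, y, z] in mm, in world coordinates, good to about 4 mm: the middle of the surface that is visible of it).
- silhouettes(query, picture): "mask" (400x640 bool, what is visible of it).
- pinpoint(query, picture): "point" ([x, y, z] in mm, in world coordinates, good to about 4 mm: a listed point, or the origin of a listed thing).
The state is a dict: "time": time; "joints": joint angles; "qd": joint speeds; "effort": joint torques, N m; "ee_pos": TCP position; "tcp_rot": TCP orientation; "wrist_force": force on the tool from outside, world axes, zero at the start; "moment": the same for the moment, N m; "gripper_width": opening from 0.0 (shut) to 1.0 (fully open).
Only numpy, scipy, OpenCV 4.12 (cv2) and the standard library are available. Lean on these libraries where they do the work, as an engineer would, in place of code of your own. Each camera call takes 0.05 s, during which the arm holds its last target.

## Working session

There is one attempt and no reset: what is moved stays moved. The work goes in short steps, Python scripts to look and compute and a tool call to move; the robot and the scene stay as the last step left them, time stands still between calls to the robot, and variables do not carry over. Pictures are saved under pics/ and viewed, and the job is handed in when it is done.

Besides the shell and the picture viewer there is one more tool, called after "Call:" as name(argument=value, ...), one argument or row to a line, values as JSON. step_arm: Moves the arm, as the interface text tells. Its arguments: {"type":"object","properties":{"translation":{"type":"array"},"dr":{"type":"array"},"hand":{"type":"array"},"newtons":{"type":"number"}},"required":["translation","dr","hand"]}

```bash
mkdir -p pics; cat > h.py <<'E'
import numpy as np, cv2
from plant import env, optics, look_for, silhouettes, pinpoint
from scipy.spatial.transform import Rotation as R
np.set_printoptions(precision=1,suppress=True)
E
python3 - <<'E'
from h import *
s=env.read_state();print(s)
for c in ("side","top"):
    p=optics.read_camera(c);cv2.imwrite(f"pics/{c}0.png",p["color"])
    for q in ("paddle","lever_pivot","lid_front"):
        for d in pinpoint(q,p)[:2]: print(c,q,np.array(d["point"]),round(d["score"],2))
    for q in ("bin","sleeve1","tape"):
        for d in pinpoint(q,p)[:5]: print(c,q,np.array(d["point"]),round(d["score"],2))
E
```

```text
{'time': 0.0, 'joints': array([-1.4,  0.4,  0. ,  1.5, -0. ,  1.2, -0.1]), 'qd': array([ 0.,  0., -0., -0., -0., -0., -0.]), 'effort': array([ -0. , -47.5,   1.4, -25.4,   0. ,   0. ,  -0. ]), 'ee_pos': array([197.3, 618.7, 230.2]), 'tcp_rot': array([ 0.2,  1.6, -0.2]), 'wrist_force': array([ 0.2, -0.4,  0.5]), 'moment': array([ 0., -0., -0.]), 'gripper_width': 0.9977156588756617}
side paddle [ 540.  -144.1  161.7] 0.74
side lever_pivot [598.6  17.6 133.9] 0.62
side lid_front [609.8   3.2 142.4] 0.8
side bin [680.3   9.3   3.3] 0.73
side sleeve1 [640.4 324.    7.9] 0.75
side sleeve1 [ 491.9 -219.7   10.9] 0.66
side sleeve1 [572.4  18.3 139.9] 0.65
side sleeve1 [598.  20. 131.] 0.52
side sleeve1 [550.8  12.8 143.4] 0.47
side tape [ 631.7 -189.5    2.6] 0.57
top paddle [ 537.4 -144.5  157.1] 0.93
top lever_pivot [ 653.7 -128.7   88.2] 0.65
top lever_pivot [685.3   9.    0.8] 0.61
top lid_front [ 655.4 -127.8   85.7] 0.7
top lid_front [612.7   1.1 138.9] 0.65
top bin [684.    7.9   1.6] 0.68
top bin [612.1   0.5 137.7] 0.63
top bin [557.6 150.7   2. ] 0.56
top sleeve1 [576.7  17.6 137.3] 0.75
top sleeve1 [593.2  20.4 130.9] 0.57
top sleeve1 [479.9 -59.6  16.7] 0.57
top sleeve1 [553.6  15.1 146.7] 0.56
top sleeve1 [640.1 315.9  11.5] 0.55
top tape [ 632.8 -189.2   -3.6] 0.56
```

View pics/side0.png

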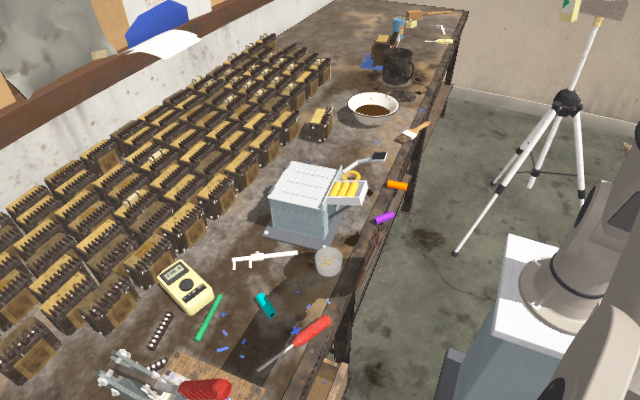

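View pics/top0.png

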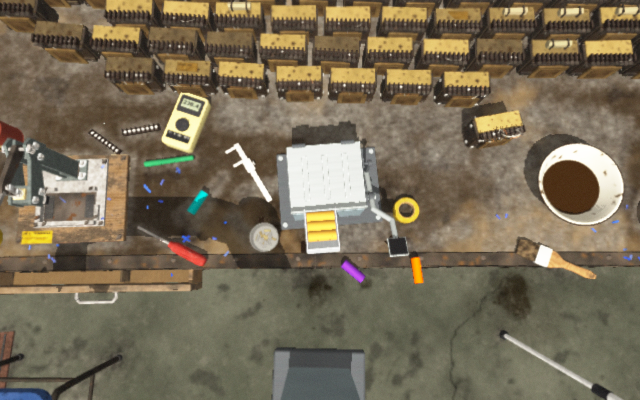

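```bash
cat >> h.py <<'E'
s=env.read_state()
T=R.from_rotvec(s["tcp_rot"]).as_matrix()
def st():
    print("t",round(s["time"],2),"pos",s["ee_pos"],"F",s["wrist_force"],"w",s["gripper_width"]); print(T.round(3)); print("q",s["joints"].round(3))
def to(p): print("target",p,"tool delta",T.T@(np.array(p)-s["ee_pos"]))
E
python3 - <<'E'
from h import *
st()
to([560,250,260]);to([538,-144,200])
# desired orientation: x down, y along bin y or bin x at yaw 7deg
for a in (7.2,97.2,-82.8,187.2):
    y=np.array([np.cos(np.radians(a)),np.sin(np.radians(a)),0]);x=np.array([0,0,-1]);D=np.c_[x,y,np.cross(x,y)]
    print(a,np.degrees(R.from_matrix(T.T@D).as_rotvec()))
E
```

```text
t 0.7 pos [197.5 619.3 231.4] F [-0.5  0.4 -0.4] w 1.000437463631045
[[ 0.   0.3  1. ]
 [ 0.   1.  -0.3]
 [-1.   0.  -0. ]]
q [-1.4  0.4  0.   1.5 -0.   1.2 -0.1]
target [560, 250, 260] tool delta [ -28.7 -241.7  457.6]
target [538, -144, 200] tool delta [  31.3 -623.7  556.3]
7.2 [65.1 -0.  -0. ]
97.2 [-24.9   0.   -0. ]
-82.8 [155.1  -0.   -0. ]
187.2 [-114.9    0.    -0. ]
```

Call:
step_arm(
  translation=[
    [-4,-17,45],
    [-4,-17,45],
    [-4,-17,45],
    [-4,-17,45],
    [-4,-17,45],
    [-4,-17,45],
    [-4,-17,45],
    [-4,-17,45],
  ],
  dr=[
    [0,0,0],
    [0,0,0],
    [0,0,0],
    [0,0,0],
    [0,0,0],
    [0,0,0],
    [0,0,0],
    [0,0,0],
  ],
  hand=[0,0,0,0,0,0,0,0],
)

```text
time: 1.5
ee_pos: [501.1, 383.0, 262.4]
tcp_rot: [0.229, 1.564, -0.221]
wrist_force: [0.3, 0.9, -0.3]
gripper_width: 0.001
```

```bash
python3 - <<'E'
from h import *
st();to([545,50,265]);to([538,-144,200])
E
```

```text
t 1.5 pos [501.1 383.  262.4] F [ 0.3  0.9 -0.3] w 0.0014970327587977748
[[-0.   0.3  1. ]
 [ 0.   1.  -0.3]
 [-1.   0.  -0. ]]
q [-0.9  0.3  0.2  1.5 -0.1  1.3  0.6]
target [545, 50, 265] tool delta [  -4.7 -306.9  136.3]
target [538, -144, 200] tool delta [  59.2 -495.3  184.9]
```

Call:
step_arm(
  translation=[
    [0,-44,18],
    [0,-44,18],
    [0,-44,18],
    [0,-44,18],
    [0,-44,18],
    [0,-44,18],
    [0,-44,18],
    [0,-44,18],
  ],
  dr=[
    [0,0,0],
    [0,0,0],
    [0,0,0],
    [0,0,0],
    [0,0,0],
    [0,0,0],
    [0,0,0],
    [0,0,0],
  ],
  hand=[0,0,0,0,0,0,0,0],
)

```text
time: 2.3
ee_pos: [544.9, -9.8, 261.4]
tcp_rot: [0.234, 1.555, -0.219]
wrist_force: [0.9, 0.1, 0.7]
gripper_width: 0.002
```

Call:
step_arm(
  translation=[
    [0,-44,14],
    [0,-44,14],
    [0,-44,14],
    [0,0,0],
    [0,0,0],
    [0,0,0],
    [0,0,0],
  ],
  dr=[
    [0,0,0],
    [0,0,0],
    [0,0,0],
    [-6.2,0,0],
    [-6.2,0,0],
    [-6.2,0,0],
    [-6.2,0,0],
  ],
  hand=[0,0,0,0,0,0,0],
)

```text
time: 3.0
ee_pos: [545.1, -166.9, 262.3]
tcp_rot: [-0.11, 1.559, 0.113]
wrist_force: [-0.4, -0.4, -0.7]
gripper_width: -0.002
```

```bash
python3 - <<'E'
from h import *
st();to([538,-144,200])
p=optics.read_camera("side");cv2.imwrite("pics/side1.png",p["color"])
for d in pinpoint("paddle",p)[:2]: print(np.array(d["point"]),d["score"])
E
```

```text
t 3.0 pos [ 545.1 -166.9  262.3] F [-0.4 -0.4 -0.7] w -0.0015996135855333826
[[ 0.  -0.1  1. ]
 [ 0.   1.   0.1]
 [-1.   0.   0. ]]
q [-0.1  0.2  0.4  1.7 -0.1  1.2  2. ]
target [538, -144, 200] tool delta [62.3 23.6 -4.4]
[ 538.8 -144.2  159.6] 0.54
```

Call:
step_arm(
  translation=[
    [0,23,-4],
    [30,0,0],
    [35,0,0],
    [15,0,0],
    [0,0,0],
  ],
  dr=[
    [0,0,0],
    [0,0,0],
    [0,0,0],
    [0,0,0],
    [0,0,0],
  ],
  hand=[0,0,0,0,0],
)

```text
time: 3.6
ee_pos: [540.5, -142.9, 181.9]
tcp_rot: [-0.097, 1.554, 0.1]
wrist_force: [0.5, -0.6, -0.4]
gripper_width: 0.0
```

```bash
python3 - <<'E'
from h import *
st();to([538,-144,160])
for c in("side","top"):
  p=optics.read_camera(c);im=p["color"][100:300,250:500] if c=="side" else p["color"][100:300,250:500];cv2.imwrite(f"pics/{c}2.png",cv2.resize(im,None,fx=3,fy=3))
E
```

```text
t 3.6 pos [ 540.5 -142.9  181.9] F [ 0.5 -0.6 -0.4] w 0.00039021172453081686
[[ 0.  -0.1  1. ]
 [ 0.   1.   0.1]
 [-1.   0.   0. ]]
q [-0.2  0.3  0.4  1.8 -0.1  1.   2. ]
target [538, -144, 160] tool delta [21.9 -0.8 -3. ]
```

View pics/side2.png

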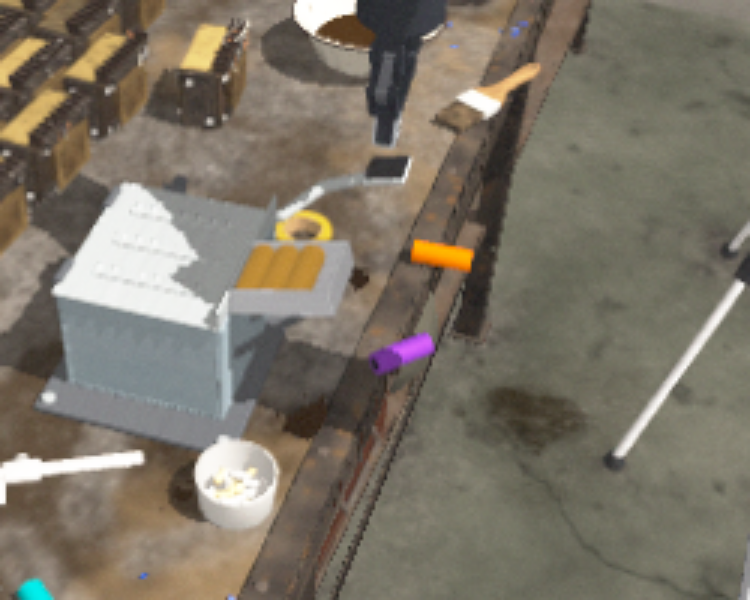

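View pics/top2.png

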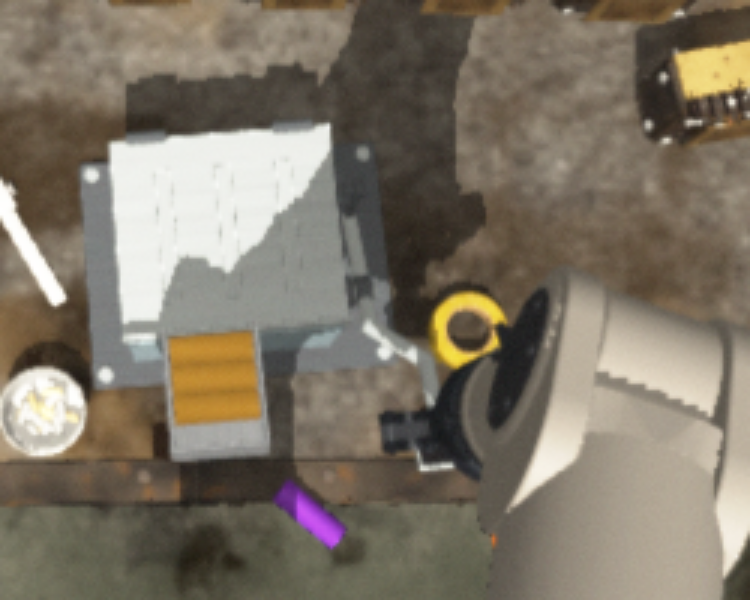

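Call:
step_arm(
  translation=[
    [8,-1,-2],
    [5,0,-1],
    [5,0,0],
    [4,0,-1],
    [4,0,-2],
    [4,0,-2],
  ],
  dr=[
    [0,0,0],
    [0,0,0],
    [0,0,0],
    [0,0,0],
    [0,0,0],
    [0,0,0],
  ],
  hand=[0,0,0,0,0,0],
)

```text
time: 4.3
ee_pos: [537.6, -146.3, 156.4]
tcp_rot: [-0.097, 1.541, 0.097]
wrist_force: [-1.0, 0.0, 5.0]
gripper_width: -0.001
```

```bash
python3 - <<'E'
from h import *
st()
p=optics.read_camera("side");im=p["color"][100:300,250:500];cv2.imwrite(f"pics/side3.png",cv2.resize(im,None,fx=3,fy=3))
E
```

```text
t 4.3 pos [ 537.6 -146.3  156.4] F [-1.  0.  5.] w -0.00101431640851049
[[ 0.  -0.1  1. ]
 [ 0.   1.   0.1]
 [-1.  -0.   0. ]]
q [-0.1  0.3  0.4  1.9 -0.2  1.   2. ]
```

View pics/side3.png

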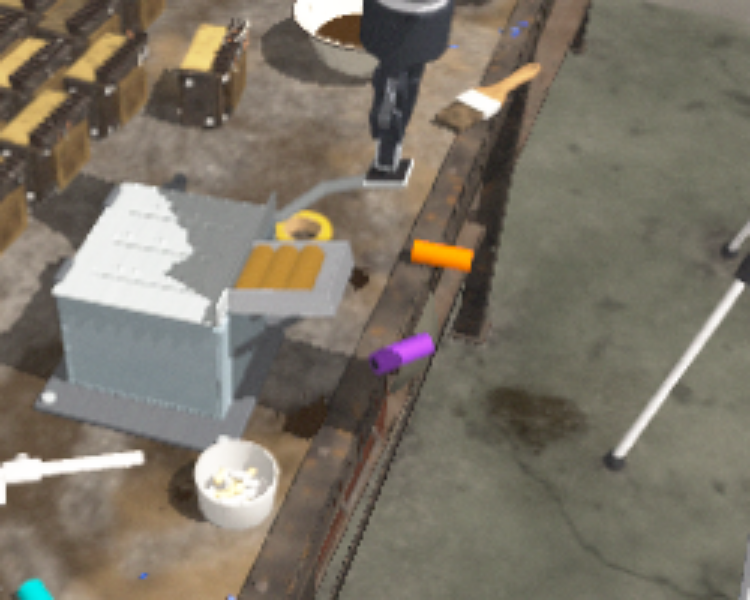

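Call:
step_arm(
  translation=[
    [7,0,-4],
    [7,0,-4],
    [7,0,-3],
    [7,0,-3],
    [7,0,-3],
    [7,0,-2],
  ],
  dr=[
    [0,0,0],
    [0,0,0],
    [0,0,0],
    [0,0,0],
    [0,0,0],
    [0,0,0],
  ],
  hand=[0,0,0,0,0,0],
)

```text
time: 4.95
ee_pos: [523.0, -148.1, 113.5]
tcp_rot: [-0.098, 1.532, 0.097]
wrist_force: [-0.5, 1.9, 2.8]
gripper_width: -0.004
```

```bash
python3 - <<'E'
from h import *
st()
p=optics.read_camera("side");im=p["color"][100:300,250:500];cv2.imwrite(f"pics/side4.png",cv2.resize(im,None,fx=3,fy=3))
for d in pinpoint("paddle",p)[:2]: print(np.array(d["point"]),d["score"])
E
```

```text
t 4.95 pos [ 523.  -148.1  113.5] F [-0.5  1.9  2.8] w -0.003862230508349593
[[ 0.  -0.1  1. ]
 [ 0.   1.   0.1]
 [-1.  -0.   0. ]]
q [-0.1  0.3  0.4  2.  -0.2  0.8  2.1]
[ 520.2 -144.8  114.4] 0.77
[ 652.  -129.7   90.6] 0.23
```

View pics/side4.png

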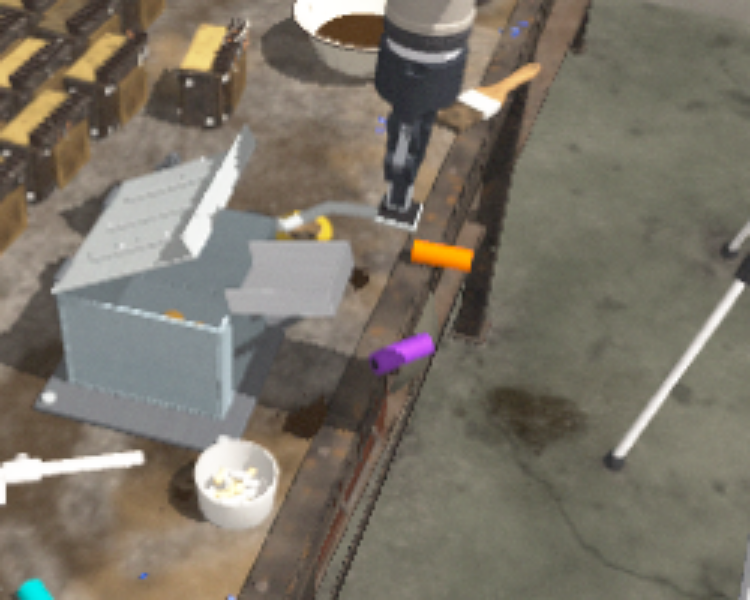

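Sleeves have left the chute; I still press to the stop as asked.

Call:
step_arm(
  translation=[
    [7,1,-3],
    [7,1,-2],
    [4,0,-1],
    [4,0,0],
    [3,0,0],
  ],
  dr=[
    [0,0,0],
    [0,0,0],
    [0,0,0],
    [0,0,0],
    [0,0,0],
  ],
  hand=[0,0,0,0,0],
)

```text
time: 5.55
ee_pos: [517.9, -148.1, 87.3]
tcp_rot: [-0.099, 1.531, 0.096]
wrist_force: [-2.5, 1.2, 20.4]
gripper_width: 0.001
```

Call:
step_arm(
  translation=[
    [1,0,0],
    [1,0,0],
    [1,0,0],
    [1,0,0],
  ],
  dr=[
    [0,0,0],
    [0,0,0],
    [0,0,0],
    [0,0,0],
  ],
  hand=[0,0,0,0],
)

```text
time: 5.95
ee_pos: [517.9, -148.1, 87.6]
tcp_rot: [-0.095, 1.533, 0.098]
wrist_force: [-2.1, 2.2, 11.4]
gripper_width: 0.001
```

```bash
python3 - <<'E'
from h import *
st()
for c in("side","top"):
  p=optics.read_camera(c);im=p["color"][100:300,250:500];cv2.imwrite(f"pics/{c}5.png",cv2.resize(im,None,fx=3,fy=3))
  for d in pinpoint("sleeve1",p)[:6]: print(c,np.array(d["point"]),d["score"])
E
```

```text
t 5.95 pos [ 517.9 -148.1   87.6] F [-2.1  2.2 11.4] w 0.0005849874163962976
[[ 0.  -0.1  1. ]
 [ 0.   1.   0.1]
 [-1.  -0.   0. ]]
q [-0.1  0.4  0.4  2.  -0.2  0.8  2.1]
side [643.8 323.   10.5] 0.63
side [483.  -63.    5.9] 0.51
side [ 494.1 -219.1   12.6] 0.41
top [654.5  26.4  23.6] 0.76
top [478.4 -58.5  15. ] 0.73
top [623.8  22.5  20.3] 0.67
top [641.  317.5   9.9] 0.59
```

View pics/side5.png

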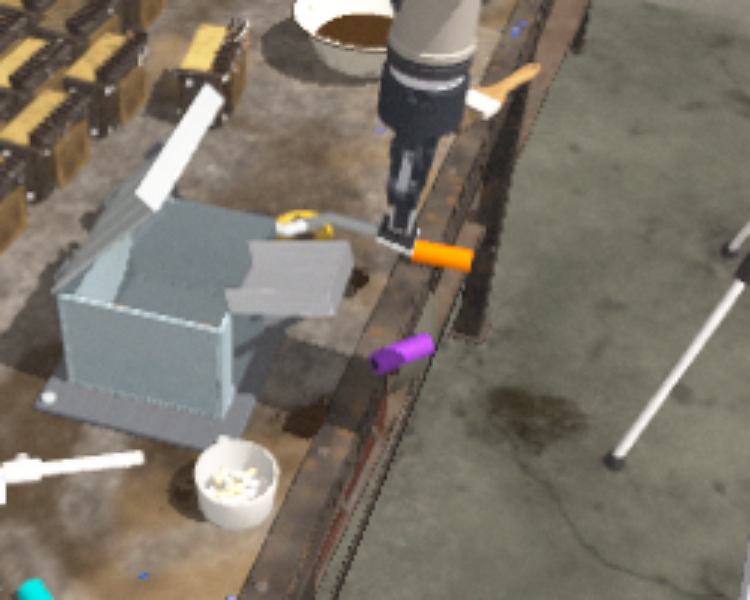

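View pics/top5.png

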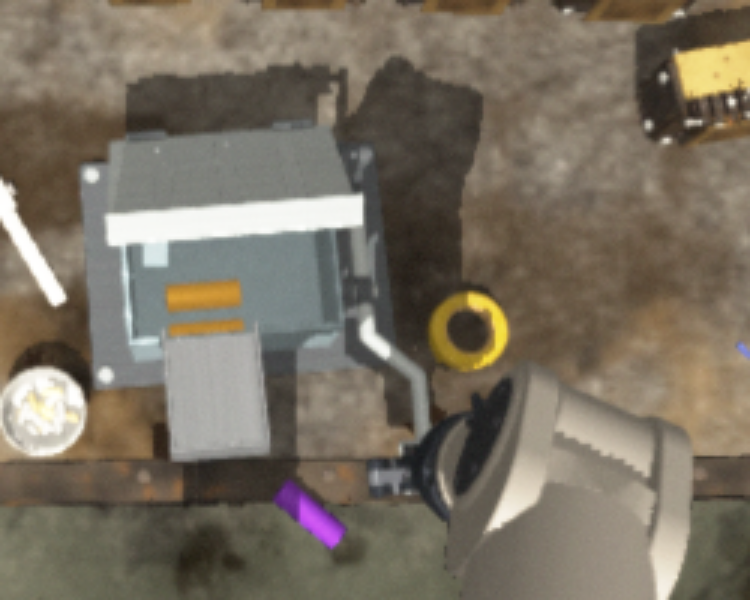

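Call:
step_arm(
  translation=[
    [-4,0,0],
    [-4,0,0],
    [-4,0,0],
    [-4,0,1],
    [-4,0,1],
    [-4,0,1],
    [-4,0,1],
    [-4,0,1],
  ],
  dr=[
    [0,0,0],
    [0,0,0],
    [0,0,0],
    [0,0,0],
    [0,0,0],
    [0,0,0],
    [0,0,0],
    [0,0,0],
  ],
  hand=[0,0,0,0,0,0,0,0],
)

```text
time: 6.95
ee_pos: [520.9, -147.7, 121.3]
tcp_rot: [-0.095, 1.535, 0.098]
wrist_force: [0.3, -0.1, 3.4]
gripper_width: -0.003
```

Call:
step_arm(
  translation=[
    [-3,0,1],
    [-3,0,1],
    [-3,0,2],
    [-3,0,1],
    [-3,0,2],
    [-3,0,1],
    [-3,0,2],
  ],
  dr=[
    [0,0,0],
    [0,0,0],
    [0,0,0],
    [0,0,0],
    [0,0,0],
    [0,0,0],
    [0,0,0],
  ],
  hand=[0,0,0,0,0,0,0],
)

```text
time: 7.65
ee_pos: [527.9, -146.9, 143.7]
tcp_rot: [-0.094, 1.542, 0.098]
wrist_force: [-2.2, -0.6, 4.3]
gripper_width: -0.0
```

```bash
python3 - <<'E'
from h import *
st()
p=optics.read_camera("side");im=p["color"][100:300,250:500];cv2.imwrite(f"pics/side6.png",cv2.resize(im,None,fx=3,fy=3))
for d in pinpoint("paddle",p)[:2]: print(np.array(d["point"]),d["score"])
E
```

```text
t 7.65 pos [ 527.9 -146.9  143.7] F [-2.2 -0.6  4.3] w -0.0003428204440156143
[[ 0.  -0.1  1. ]
 [ 0.   1.   0.1]
 [-1.   0.   0. ]]
q [-0.1  0.3  0.4  1.9 -0.2  0.9  2. ]
[ 530.9 -144.3  144.6] 0.84
[551.5 148.5  -2.8] 0.54
```

View pics/side6.png

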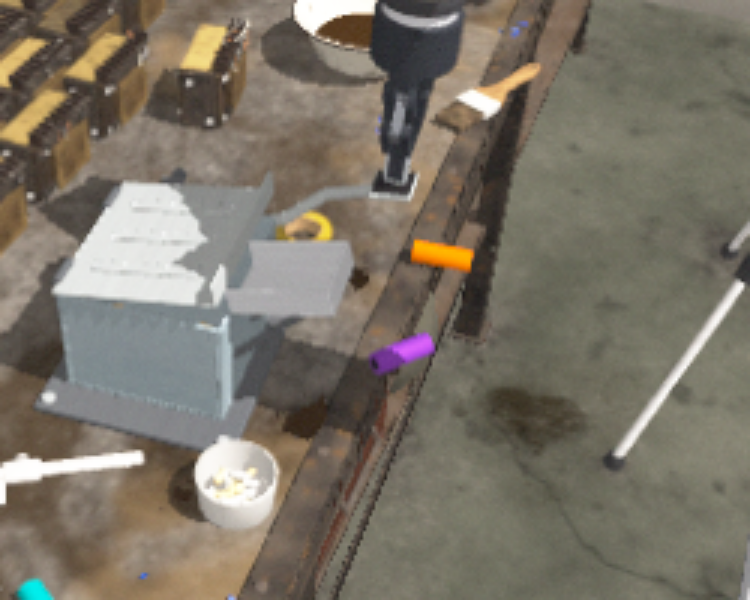

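Call:
step_arm(
  translation=[
    [-2,0,1.5],
    [-2,0,1.5],
    [-2,0,1.5],
    [-2,0,1.5],
    [-2,0,1.5],
    [-2,0,1.5],
    [-2,0,1],
    [-2,0,1],
  ],
  dr=[
    [0,0,0],
    [0,0,0],
    [0,0,0],
    [0,0,0],
    [0,0,0],
    [0,0,0],
    [0,0,0],
    [0,0,0],
  ],
  hand=[0,0,0,0,0,0,0,0],
)

```text
time: 8.55
ee_pos: [539.5, -145.6, 161.5]
tcp_rot: [-0.094, 1.542, 0.098]
wrist_force: [1.1, -0.4, -0.9]
gripper_width: -0.001
```

Call:
step_arm(
  translation=[
    [-2,0,0],
    [-2,0,0],
    [-2,0,0],
    [-2,0,0],
    [-2,0,0],
    [-2,0,0],
  ],
  dr=[
    [0,0,0],
    [0,0,0],
    [0,0,0],
    [0,0,0],
    [0,0,0],
    [0,0,0],
  ],
  hand=[0,0,0,0,0,0],
)

```text
time: 9.15
ee_pos: [539.5, -144.5, 173.0]
tcp_rot: [-0.094, 1.542, 0.099]
wrist_force: [-0.1, 0.4, 0.3]
gripper_width: -0.002
```

Free of the paddle. Now lift straight up and away.

Call:
step_arm(
  translation=[
    [-20,0,0],
    [-40,0,0],
    [-40,0,0],
    [0,-40,0],
    [0,-40,0],
    [0,-40,0],
    [0,0,0],
    [0,0,0],
  ],
  dr=[
    [0,0,0],
    [0,0,0],
    [0,0,0],
    [0,0,0],
    [0,0,0],
    [0,0,0],
    [0,0,0],
    [0,0,0],
  ],
  hand=[0,0,0,0,0,0,0,0],
)

```text
time: 9.95
ee_pos: [553.1, -266.0, 278.1]
tcp_rot: [-0.099, 1.54, 0.103]
wrist_force: [0.1, 0.1, -0.5]
gripper_width: 0.001
```

```bash
python3 - <<'E'
from h import *
st()
for c in("side","top"):
  p=optics.read_camera(c);im=p["color"][100:300,250:500];cv2.imwrite(f"pics/{c}7.png",cv2.resize(im,None,fx=3,fy=3))
  for q in("paddle","lid_front","tape","cup","sleeve1"):
   for d in pinpoint(q,p)[:4 if q=="sleeve1" else 1]: print(c,q,np.array(d["point"]),d["score"])
E
```

```text
t 9.95 pos [ 553.1 -266.   278.1] F [ 0.1  0.1 -0.5] w 0.0011696018166477658
[[ 0.  -0.1  1. ]
 [ 0.   1.   0.1]
 [-1.   0.   0. ]]
q [ 0.   0.3  0.5  1.6 -0.2  1.2  2.2]
side paddle [ 537.9 -143.   158.5] 0.53
side lid_front [608.6   3.3 142.7] 0.74
side tape [ 631.1 -194.     4.3] 0.42
side cup [555.7 150.5  -2.8] 0.85
side sleeve1 [479.2 -60.2   9.1] 0.43
side sleeve1 [ 494.3 -221.2    9.8] 0.43
top paddle [ 535.  -142.3  159.3] 0.89
top lid_front [610.2  -0.3 140.1] 0.59
top tape [ 633.5 -189.9   -2.3] 0.82
top cup [556.7 151.3   0. ] 0.97
top sleeve1 [ 486.5 -216.7    8.8] 0.81
top sleeve1 [478.7 -62.5  14.1] 0.77
top sleeve1 [640.7 318.7   9.4] 0.5
```

View pics/side7.png

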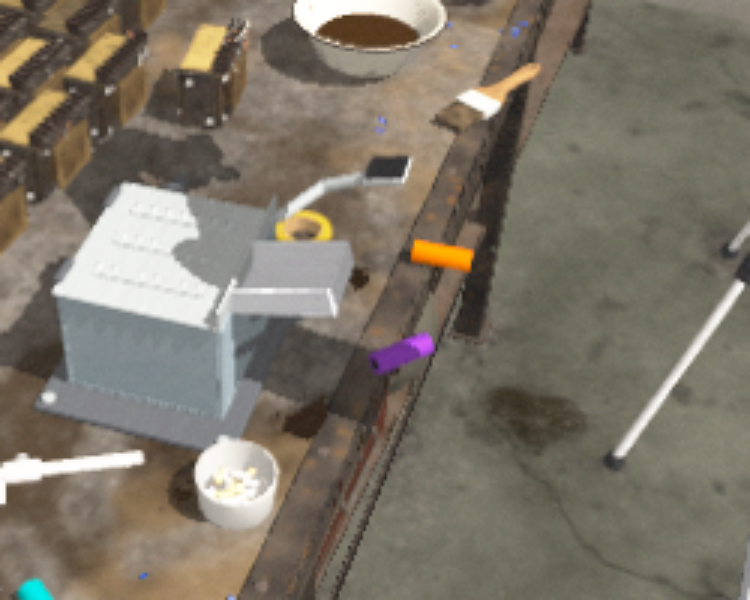

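View pics/top7.png

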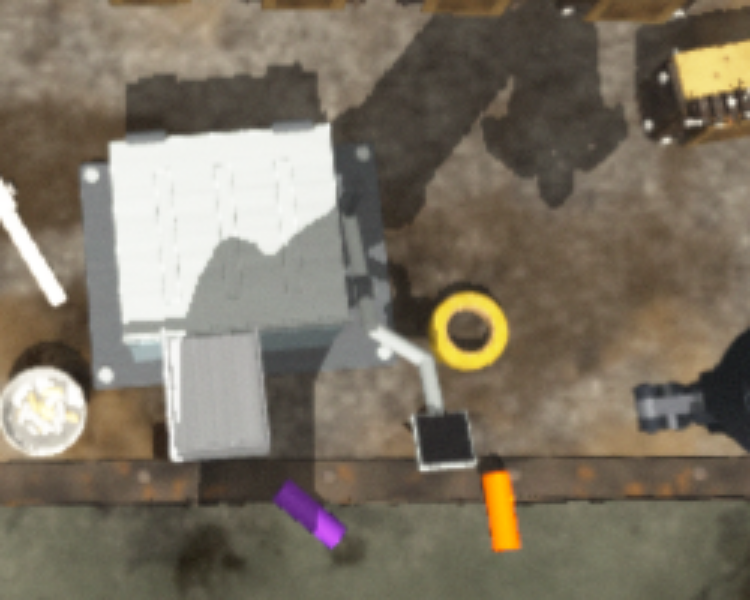

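Both pictures show the lid fully shut: lip at 140–143 mm, paddle back at 158 mm. The chute is empty, the bystanders are in place and the hand is clear.

```bash
python3 -c "
from plant import env
print(env.close_job())"
```

```text
the job is handed in; nothing more can be done
None
```

I pressed the lever to its stop and held it until the chute was empty. I then let it up slowly, about 40 mm/s easing to 20 mm/s at the paddle, so the lid settled shut, and moved the hand away. I handed the job in at about 10.5 s of the 38 s allowed.

- **Stop:** the lever bottomed out with the fingertips at 87 mm, pressing with 11–20 N.
- **Lid and lever:** the last pictures put the lid's lip at 140–143 mm (142 mm when shut) and the paddle at 158–159 mm, its rest height. I did not measure the lid's speed. The fingers were still in contact at 144 mm and off it at 161 mm, around the rest height, so a slam is unlikely.
- **Sleeves:** the chute is empty. With the lid open, I could see two sleeves on the bin floor. The third was never seen directly. It was not on the chute, nor visible on the bench near the bin, so I take it to be in the bin, hidden from the camera.
- **Surroundings:** the cup and tape measured within about 5 mm of each other across views, and the calliper and the look-alikes appear unmoved in the pictures. At the end the hand was clear and the wrist force was about zero.

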